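Stand up the fallen reactor-stand leg

TASK

Two stainless legs of the reactor stand have fallen over on the bench. Raise the longer one where it lies, tipping it up over the edge of its square foot plate with the foot kept down at the bench, and leave it standing upright on its foot, let go. Leave the shorter fallen leg lying where it is, and do not knock over the glass flask.

Things in the scene. Friction and masses are not known exactly. Their poses are not given: they have to be found in the camera images.
- leg: The longer fallen leg, 180 mm long overall, 0.5 kg: round steel tube 34 mm across on a square foot plate 70 x 70 x 8 mm. Origin: centre of the foot's underside (36 mm up while lying, 0 when standing); z runs along the tube from foot to free end, x and y square to the plate. It lies on one edge of the foot and the tube's free end: z dips 6 degrees below level, x points down.
- leg_mid (a point): Centre of the longer leg: on the tube's axis, 90 mm from the foot's underside and 90 mm from the free end; same axes as the leg. The tube is bare from 8 to 180 mm and can be gripped anywhere on it.
- short_mid (a point): Centre of the shorter fallen leg, to be left alone: same tube and foot plate but 110 mm long overall; the point is on its axis 55 mm from the foot's underside, z runs from foot to free end.
- flask_mid (a point): Glass conical flask standing on the bench beyond the legs, 126 mm tall, 84 mm across at the base and 40 mm at the lip; the point is on its axis half-way up, z up.
Not all that is in view belongs to the job. Leave any pink or purple look-alike of the leg alone.

How it is judged:
At the end, for the whole second after the job is handed in: The longer leg stands upright (within 10 degrees) and still on its foot plate on the bench, its foot within 150 mm of where it was; the shorter leg lies within 30 mm of where it was; the flask still stands (angle between leg's own z axis and vertical below 0.17 rad and height (world z) of leg below 0.01 m and distance of leg from where it was at the start of the episode below 0.15 m and linear speed of leg below 0.02 m/s and distance of short_mid from where it was at the start of the episode below 0.03 m and angle between flask_mid's own z axis and vertical below 0.3 rad); the robot touches nothing.
It fails at once if the longer leg's foot is lifted off the bench (centre of its underside more than 75 mm above the bench; simply pivoting takes it no higher than 37 mm) (height (world z) of leg above 0.075 m).
It fails at once if the shorter leg is moved by more than 30 mm (distance of short_mid from where it was at the start of the episode above 0.03 m).
It fails at once if the flask is knocked over (angle between flask_mid's own z axis and vertical above 0.5 rad).
It also fails if it takes over 38 s, if anything falls off the work surface, if the arm or the gripper's body presses on something with over 40 N, if the wrist force passes 120 N, or if a joint passes its speed limit or range.

ROBOT

A 6-joint arm with a two-finger parallel gripper is mounted at the origin on the work surface. World frame = base frame: x ahead of the robot, y to its left, z up, the work surface at z = 0. Lengths are in m, angles in rad, forces in N, time in s.
With the tool pointing down it reaches from about 0.4 to 0.825 m from the base axis. Payload 7 kg.
Tool frame: the origin (TCP) lies on the centre line of the jaws, within the pads' length; the fingertips stand 11 mm ahead of it and the grasp point (between the pads) lies 8 mm behind it; z points along the fingers, y is the direction in which the jaws open and shut (so a half turn about z gives the same grasp; the last joint's range is limited). The gripper opens to 88 mm and grips with 3 to 60 N. Pads are 19 mm wide; open, the fingers measure 130 mm over their backs; the gripper's body (78 mm by 193 mm) begins 47 mm behind the grasp point.
Start: joints at [1.531, 0.359, 0.012, 0, -1.224, -0.288], TCP at [0.217, 0.639, 0.238] pointing down, gripper open.
Joint ranges: [-3.07, 3.07], [-1.43, 2.12], [-1.02, 1.25], [-3.03, 1.67], [-3.05, -0], [-3.03, 3.03]. Speed limits (rad/s): [2.39, 2.39, 3.01, 3.14, 3.14, 3.14].

INTERFACE

Orientations are given as [roll, pitch, yaw] about the fixed x, y, z axes, in that order (R = Rz(yaw) Ry(pitch) Rx(roll)).
In Python, from station import * gives the robot as it stands.
- The arm moves only by the tool play_rows, never from a script. Its argument "targets" is a list of rows, each a list of 7 numbers: the turn, a rotation vector about the world's x, y, z in rad, then the shift along the world's x, y, z in m, then the opening, from 0 (shut) to 1 (fully open). A call has 1 to 12 rows; each row shifts and turns the pose as measured when the row begins; what a row does not reach is not made up. A row lasts 1/8 s, in which the tool goes at most 62.5 mm and 10.7 degrees, less where a joint would pass 70% of its speed; a pose out of reach is approached as far as the arm can. A call is refused whole if a number of a shift passes 0.0625 or a number of a turn 0.188, either way. A call with a gripper value outside its range is refused whole. The fingers move at their own pace and stop on an object; "grip_force" is the grip in N (left out, the last holds). Time passes only in rows, so rows that do not move let the fingers close. It gives the time, the measured TCP pose, the force and the opening at its end, in the units of the state.
- get_state(): the state, without advancing time (a new reading comes with each control period).
- grab_frame(name): name is "scene" or "side" or "wrist"; returns (picture, depth): 400x640x3 uint8, blue, green, red; 400x640 float32, m along the optical axis (not along the pixel's ray), 0 where there is no reading.
- camera_params(name): a dict with "camera_matrix" (3x3 intrinsics, pixels), "dist" ([k1, k2, p1, p2, k3] as OpenCV has them; the pictures are not rectified), "extrinsics" (4x4, takes a point from world to camera coordinates); the wrist camera has in their place "hand_eye" (4x4, takes a point from camera to tool coordinates, whose origin is the TCP and whose axes are the flange's). Camera axes: x right, y up, looking along -z (the intrinsics and any distortion apply to the point x, -y, -z); pixel columns grow to the right and rows downward; lengths in m; the calibration is good to about 2 mm. A picture is of the moment at which its call begins: read the wrist's pose just before it. camera_params takes no time and is no camera call.
- job_done(): hands the job in, once; it reports no verdict.
The state is a dict: "t": time; "q": joint angles; "qd": joint speeds; "joint_efforts": joint torques, N m; "eef_pos": TCP position; "ee_rot": TCP orientation; "force": force on the tool from outside, world axes, zero at the start; "moment": the same for the moment, N m; "width": finger opening in m.
Only numpy, scipy, OpenCV 4.12 (cv2) and the standard library are available. Lean on these libraries where they do the work, as an engineer would, in place of code of your own. Each camera call takes 0.05 s, during which the arm holds its last target.

## Working session

There is one attempt and no reset: what is moved stays moved. The work goes in short steps, Python scripts to look and compute and a tool call to move; the robot and the scene stay as the last step left them, time stands still between calls to the robot, and variables do not carry over. Pictures are saved under pics/ and viewed, and the job is handed in when it is done.

Besides the shell and the picture viewer there is one more tool, called after "Request:" as name([rows], argument=value, ...), one row to a line, values as JSON. play_rows: Moves the arm, as the interface text tells. Its arguments: {"type":"object","properties":{"targets":{"type":"array","items":{"type":"array","items":{"type":"number"}}},"grip_force":{"type":"number"}},"required":["targets"]}

```bash
mkdir -p pics; ls
python3 - <<'E'
from station import *
import cv2,numpy as np
s=get_state();print(s)
for n in("scene","side","wrist"):
    p,d=grab_frame(n);cv2.imwrite(f"pics/{n}0.png",p);np.save(f"pics/{n}0.npy",d)
    print(n,camera_params(n))
E
```

```text
pics
{'t': 0.0, 'q': array([ 1.53109718e+00,  3.59401133e-01,  1.10696205e-02, -3.44378738e-04,
       -1.22409110e+00, -2.88091785e-01]), 'qd': array([-7.32879678e-05,  7.51580487e-04,  1.23077117e-03, -2.73116663e-04,
        1.21850085e-05,  8.43899271e-04]), 'joint_efforts': array([-9.24944325e-04, -5.82721531e+01,  2.93044871e+01,  6.99722081e+00,
        6.80449579e-03, -1.75606833e-04]), 'eef_pos': array([0.21719794, 0.63861218, 0.23661918]), 'ee_rot': array([ 3.13994140e+00, -1.51714744e-04, -3.27908089e-01]), 'force': array([-0.01700891,  0.47233884, -0.30243449]), 'moment': array([-0.01413016, -0.01308568, -0.05513234]), 'width': 0.08750523721639816}
scene {'camera_matrix': array([[513.82660121,   0.        , 319.02676222],
       [  0.        , 513.82660121, 204.2710457 ],
       [  0.        ,   0.        ,   1.        ]]), 'dist': array([-0.16132339,  0.        ,  0.        ,  0.        ,  0.        ]), 'extrinsics': array([[-0.12720404,  0.99185291,  0.00685157, -0.07186374],
       [-0.67119331, -0.0911616 ,  0.73565556,  0.27054838],
       [ 0.7302867 ,  0.08897963, 
[... 519 characters left out ...]
  0.69754881, -1.3013351 ],
       [ 0.        ,  0.        ,  0.        ,  1.        ]])}
wrist {'camera_matrix': array([[307.23891315,   0.        , 321.58430682],
       [  0.        , 307.23891315, 198.76178966],
       [  0.        ,   0.        ,   1.        ]]), 'dist': array([0.00646776, 0.        , 0.        , 0.        , 0.        ]), 'hand_eye': array([[-1.81568572e-03,  9.62910010e-01,  2.69816632e-01,
         7.26604693e-02],
       [ 9.99998348e-01,  1.72395119e-03,  5.76957965e-04,
        -1.24060682e-03],
       [ 9.04078955e-05,  2.69817234e-01, -9.62911549e-01,
        -1.46746417e-01],
       [ 0.00000000e+00,  0.00000000e+00,  0.00000000e+00,
         1.00000000e+00]])}
```

View pics/scene0.png

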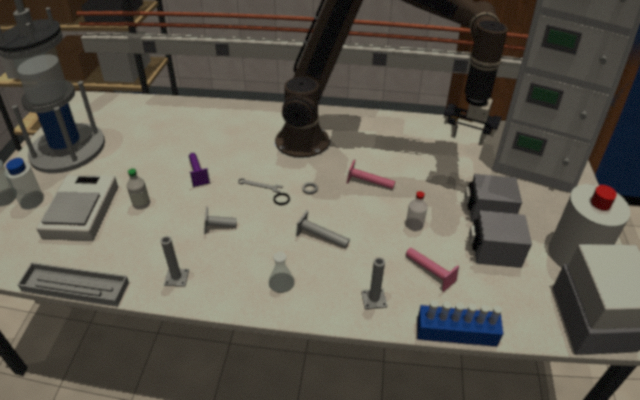

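View pics/side0.png

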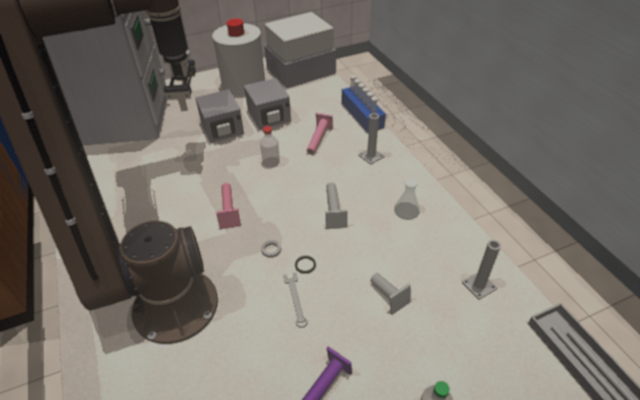

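View pics/wrist0.png

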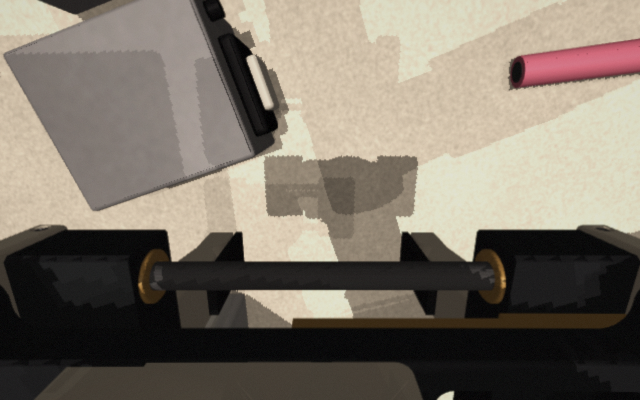

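The scene view has the longer grey leg with its foot near (302,226) and its free end near (346,241). The short leg's foot is at (207,220), and the flask is at (280,272). In the side view the long leg's foot is at (336,217) and its end at (333,186). Next I'll turn these into world positions.

```bash
cat > h.py <<'E'
import cv2,numpy as np
from station import *
from scipy.spatial.transform import Rotation as Rn
def cloud(n,d,T=None):
    P=camera_params(n);K,D=P["camera_matrix"],P["dist"]
    v,u=np.mgrid[0:400,0:640]
    uv=cv2.undistortPoints(np.stack([u,v],-1).reshape(-1,1,2).astype(float),K,D).reshape(400,640,2)
    c=np.stack([uv[...,0]*d,-uv[...,1]*d,-d,np.ones_like(d)],-1)
    M=np.linalg.inv(P["extrinsics"]) if T is None else T@P["hand_eye"]
    w=(c@M.T)[...,:3]; w[d==0]=np.nan
    return w
def tool(s):
    T=np.eye(4);T[:3,:3]=Rn.from_euler("xyz",s["ee_rot"]).as_matrix();T[:3,3]=s["eef_pos"];return T
def proj(n,p):
    P=camera_params(n);c=np.c_[np.atleast_2d(p),np.ones(len(np.atleast_2d(p)))]@P["extrinsics"].T
    q=np.c_[c[:,0],-c[:,1],-c[:,2]]
    return cv2.projectPoints(q,np.zeros(3),np.zeros(3),P["camera_matrix"],P["dist"])[0].reshape(-1,2)
E
python3 - <<'E'
from h import *
for n,boxes in dict(scene=dict(long=(285,355,205,255),short=(195,245,200,240),flask=(262,300,248,296)),side=dict(long=(318,352,175,233),short=(362,418,265,318),flask=(388,425,176,222))).items():
    d=np.load(f"pics/{n}0.npy");w=cloud(n,d);p=cv2.imread(f"pics/{n}0.png")
    for k,(a,b,c,e) in boxes.items():
        W=w[c:e,a:b].reshape(-1,3);zz=W[:,2]
        print(n,k,"bench z",np.round(np.nanpercentile(zz,[5,30,50]),4))
        Q=W[(zz>0.012)&(zz<0.2)]
        print(len(Q),"mean",Q.mean(0).round(3),"lo",np.percentile(Q,2,axis=0).round(3),"hi",np.percentile(Q,98,axis=0).round(3))
        u,s,vt=np.linalg.svd((Q-Q.mean(0))[:,:2]);print("dir",vt[0].round(3))
        np.save(f"pics/{n}_{k}.npy",Q)
    a=boxes["long"]
    cr=p[150:310,180:420] if n=="scene" else p[150:310,240:480]
    cv2.imwrite(f"pics/{n}z.png",cv2.resize(cr,None,fx=3.3,fy=3.3,interpolation=cv2.INTER_CUBIC))
E
```

```text
scene long bench z [-0.0049 -0.001   0.0009]
602 mean [0.561 0.148 0.039] lo [0.504 0.069 0.016] hi [0.599 0.24  0.072]
dir [-0.315 -0.949]
scene short bench z [-0.0046 -0.0007  0.0013]
343 mean [ 0.559 -0.21   0.039] lo [ 0.534 -0.257  0.015] hi [ 0.594 -0.153  0.073]
dir [-0.231  0.973]
scene flask bench z [-0.004   0.0002  0.0031]
653 mean [0.784 0.054 0.063] lo [0.756 0.018 0.014] hi [0.807 0.086 0.128]
dir [-0.196  0.981]
side long bench z [-0.0041 -0.0003  0.0018]
641 mean [0.542 0.121 0.041] lo [0.496 0.065 0.015] hi [0.589 0.24  0.072]
dir [-0.319 -0.948]
side short bench z [-0.0034 -0.0006  0.001 ]
706 mean [ 0.549 -0.23   0.041] lo [ 0.525 -0.269  0.014] hi [ 0.591 -0.158  0.071]
dir [ 0.255 -0.967]
side flask bench z [-0.0034  0.0002  0.0027]
632 mean [0.759 0.036 0.064] lo [0.733 0.011 0.014] hi [0.793 0.066 0.129]
dir [-0.794  0.608]
```

```bash
ls pics
```

```text
scene0.npy
scene0.png
scene_flask.npy
scene_long.npy
scene_short.npy
scenez.png
side0.npy
side0.png
side_flask.npy
side_long.npy
side_short.npy
sidez.png
wrist0.npy
wrist0.png
```

```bash
cat > fit.py <<'E'
from h import *
from scipy.optimize import least_squares
def axes(psi,dip):
    z=np.array([np.cos(psi)*np.cos(dip),np.sin(psi)*np.cos(dip),-np.sin(dip)])
    y=np.array([-np.sin(psi),np.cos(psi),0]);x=np.cross(y,z);return np.c_[x,y,z]
def sdf(P,L):
    r=np.hypot(P[:,0],P[:,1]);q=np.c_[r-0.017,np.abs(P[:,2]-L/2)-L/2]
    a=np.linalg.norm(np.maximum(q,0),axis=1)+np.minimum(q.max(1),0)
    b=np.abs(P-[0,0,.004])-[.035,.035,.004]
    b=np.linalg.norm(np.maximum(b,0),axis=1)+np.minimum(b.max(1),0)
    return np.minimum(a,b)
def fit(Q,L,p0,dip):
    f=lambda p: sdf((Q-p[:3])@axes(p[3],dip),L)
    r=least_squares(f,p0,loss="soft_l1",f_scale=.002)
    return r.x,np.abs(f(r.x)).mean()
E
python3 - <<'E'
from fit import *
for n in("scene","side","both"):
  for k,L,p0 in(("long",.18,[.52,.08,.036,1.25]),("short",.11,[.54,-.26,.036,1.3])):
    if n=="both": Q=np.r_[np.load(f"pics/scene_{k}.npy"),np.load(f"pics/side_{k}.npy")]
    else: Q=np.load(f"pics/{n}_{k}.npy")
    for s in (0,np.pi) if k=="short" else (0,):
      q=np.array(p0); 
      if s: q[:2]=[.59,-.16];q[3]+=s
      dip=np.radians(6) if k=="long" else np.arcsin(.018/.108)
      x,e=fit(Q,L,q,dip);print(n,k,x.round(4),"err",e.round(4))
E
```

```text
scene long [0.5274 0.0766 0.0358 1.2395] err 0.0029
scene short [ 0.5607 -0.2621  0.0359  1.7718] err 0.0026
scene short [ 0.5509 -0.1632  0.0573  4.9996] err 0.0075
side long [0.5268 0.0764 0.0354 1.2326] err 0.0016
side short [ 0.561  -0.267   0.0366  1.7608] err 0.002
side short [ 0.5204 -0.1763  0.0584  5.1342] err 0.0085
both long [0.5273 0.0764 0.0356 1.2375] err 0.0022
both short [ 0.5611 -0.2656  0.0365  1.7651] err 0.0023
both short [ 0.5455 -0.1658  0.0576  4.8532] err 0.0087
```

View pics/scenez.png

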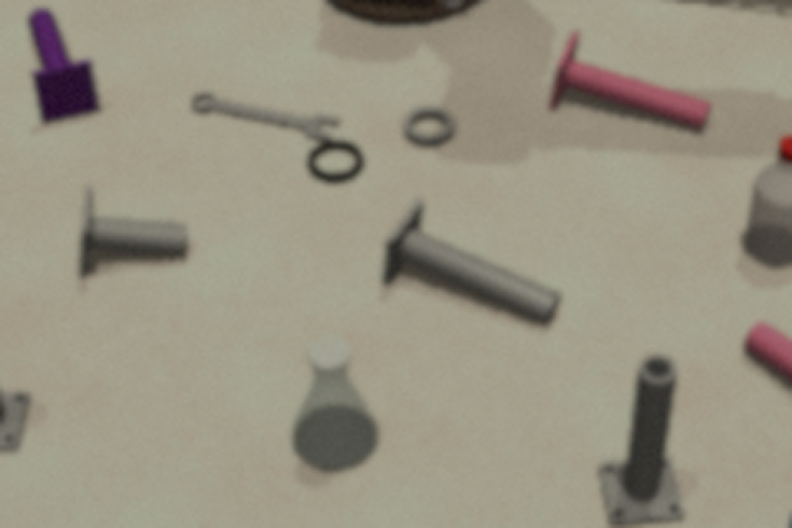

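View pics/sidez.png

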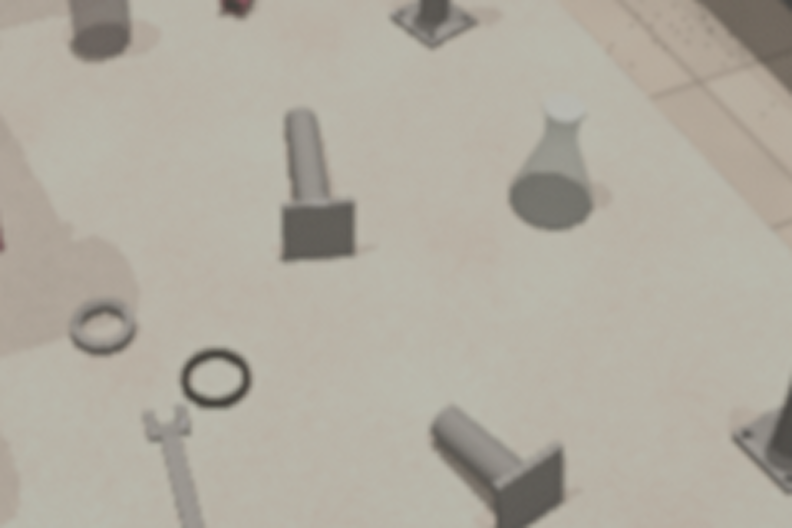

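Run:
```python
from h import *
W=np.concatenate([cloud(n,np.load(f"pics/{n}0.npy")).reshape(-1,3) for n in("scene","side")])
g=np.full((20,26),0.)
for x,y,z in W[np.isfinite(W).all(1)]:
    i=int((x-.3)//.03);j=int((y+.35)//.03)
    if 0<=i<20 and 0<=j<26 and z<.4:g[i,j]=max(g[i,j],z)
print("cols y",[int(1000*(-.35+.03*j)) for j in range(26)])
for i in range(20):print(int(1000*(.3+.03*i)),(g[i]*1000).astype(int))
psi=1.2375;u=np.array([np.cos(psi),np.sin(psi),0]);up=np.array([0,0,1.]);a=np.cross(u,up)
foot=np.array([.5273,.0764,.036]);d=np.radians(6);z=np.cos(d)*u-np.sin(d)*up
P0=foot+.035*(-np.cos(d)*up-np.sin(d)*u);print("u",u,"a",a,"pivot",P0)
al=np.radians(30);tz=-np.sin(al)*u-np.cos(al)*up
s=.115;G=foot+s*z;print("grasp",G,"tcp",G+.003*tz,"tz",tz)
# tool orientation candidates: y=+-a
for sg in(1,-1):
    y=sg*a;x=np.cross(y,tz);R=np.c_[x,y,tz]
    cur=Rn.from_euler("xyz",get_state()["ee_rot"])
    print(sg,Rn.from_matrix(R).as_euler("xyz").round(3),(Rn.from_matrix(R)*cur.inv()).as_rotvec().round(3))
```

```text
cols y [-350, -319, -290, -260, -229, -199, -169, -139, -109, -79, -49, -20, 10, 40, 70, 99, 130, 160, 190, 219, 250, 280, 309, 339, 370, 400]
300 [73 71 11  8 16 15 14 13 15 16 12  6  6 20 19 19  7  4  7  6  6  5  6  7
  7  9]
329 [76 17  7  8  8  8 11  8  8 11 15 15  6 17 18  8  7  7  8  5  7  8  6  7
  8  7]
360 [ 7  8  7  6  8  6  7  9 10 11 14 14 12  7  4  8  6  6  7  7  6  6  7  6
  7  6]
390 [ 7  8 11  9  7  8  8  7 10  6 13 14  9  5  7  9 10  7  7  9  6  6  5  6
  6  9]
420 [ 6  8  8  9  9  9  5  6  7  8  7  7  7  9  8  8  8  6 10  6  6  7  6  7
  7  7]
449 [9 5 7 5 7 9 9 6 5 7 5 8 8 7 8 9 6 7 7 6 7 8 5 5 6 9]
480 [ 7  8  4  7  6  5  8  7 10  8  9 10 12  6 76  9  6 12  7  6  6  6 10  7
  6  7]
510 [ 6  6 72 72 43 41 36  8  7  7 12  7  6 35 75 53 49  7  4  5  7  6  7  7
  9  8]
540 [ 8  7 69 77 52 46 41  6  9  7  7  9  6 72 76 54 49 46 40 35  8  8  7  6
  7  7]
570 [ 8  6 28 76 48  7  7  9  6  8  5  7  5  5  7  5 40 40 44 40 16  8  5  5
  8  5]
600 [ 8  9  9  9  8  9  6  6  7  6  8  6  6  6  6  9  8  9  5 30  8  8  8  8
  6  9]
629 [11  7  9  7  7  7 12  7  8  6  9  7  6  9  7
[... 452 characters left out ...]
   8   7  10   9   8   9   9 130 130  64   8   8   7
   8   9   8  12 184 185  14   7]
810 [ 11 182 186  15   6   7   7   7   8   5   6   9  12  16   7  10   6   7
   6   7   8  10 182 186  12   9]
840 [ 7  8  7  7  9  7  8  8  7  6  7  8 10  8  7  9  6  8  7  8  8  6  5  8
 10  9]
869 [ 7  6  7  9 11  9  9  8  7  8  6  6  7  7  9  7  4  9  8  6  7  7  8  9
  6  6]
u [0.32715973 0.94496905 0.        ] a [ 0.94496905 -0.32715973  0.        ] pivot [0.52610309 0.07294283 0.00119173]
grasp [0.56471726 0.18447613 0.02397923] tcp [0.56422652 0.18305867 0.02138115] tz [-0.16357986 -0.47248453 -0.8660254 ]
1 [3.142 0.524 1.237] [-0.254  0.522  1.526]
-1 [-3.142 -0.524 -1.904] [-0.521 -0.256 -1.537]
```

Request:
play_rows([
  [0,0,-0.154,0.0367,-0.04,-0.004,1],
  [0,0,-0.154,0.0367,-0.04,-0.004,1],
  [0,0,-0.154,0.0367,-0.04,-0.004,1],
  [0,0,-0.154,0.0367,-0.04,-0.004,1],
  [0,0,-0.154,0.0367,-0.04,-0.004,1],
  [0,0,-0.154,0.0367,-0.04,-0.004,1],
  [0,0,-0.154,0.0367,-0.04,-0.004,1],
  [0,0,-0.154,0.0367,-0.04,-0.004,1],
  [0,0,-0.154,0.0367,-0.04,-0.004,1],
  [0,0,-0.154,0.0367,-0.04,-0.004,1],
])

```text
t: 1.4
eef_pos: [0.5902, 0.2274, 0.1931]
ee_rot: [3.138, -0.001, -1.91]
force: [-0.4, 0.8, -0.1]
width: 0.0875
```

```bash
python3 -c "
from h import *
s=get_state()
for k in('t','q','eef_pos','ee_rot','force'):print(k,np.round(s[k],3))"
```

```text
t 1.4
q [ 0.674  0.322 -0.145 -0.003 -1.107 -1.013]
eef_pos [0.59  0.227 0.193]
ee_rot [ 3.138e+00 -1.000e-03 -1.910e+00]
force [-0.438  0.788 -0.059]
```

Request:
play_rows([
  [0.155,-0.054,0,-0.011,-0.027,0.015,1],
  [0.155,-0.054,0,-0.011,-0.027,0.015,1],
  [0.155,-0.054,0,-0.011,-0.027,0.015,1],
  [0.155,-0.054,0,-0.011,-0.027,0.015,1],
  [0.155,-0.054,0,-0.011,-0.027,0.015,1],
  [0.155,-0.054,0,-0.011,-0.027,0.015,1],
  [0.155,-0.054,0,-0.011,-0.027,0.015,1],
])

```text
t: 2.28
eef_pos: [0.5141, 0.0331, 0.2977]
ee_rot: [-3.124, 1.173, -1.888]
force: [0.3, 0.0, -1.8]
width: 0.0878
```

```bash
python3 -c "
from h import *
s=get_state()
for k in('t','q','eef_pos','ee_rot','force'):print(k,np.round(s[k],3))
print(tool(s)[:3,:3].round(3))
p,d=grab_frame('scene');cv2.imwrite('pics/reh.png',p)"
```

```text
t 2.275
q [-0.462  0.222 -0.187 -1.157 -1.522  0.432]
eef_pos [0.514 0.033 0.298]
ee_rot [-3.124  1.173 -1.888]
force [ 0.338  0.035 -1.789]
[[-0.121 -0.945  0.304]
 [-0.368  0.327  0.87 ]
 [-0.922 -0.007 -0.388]]
```

View pics/reh.png

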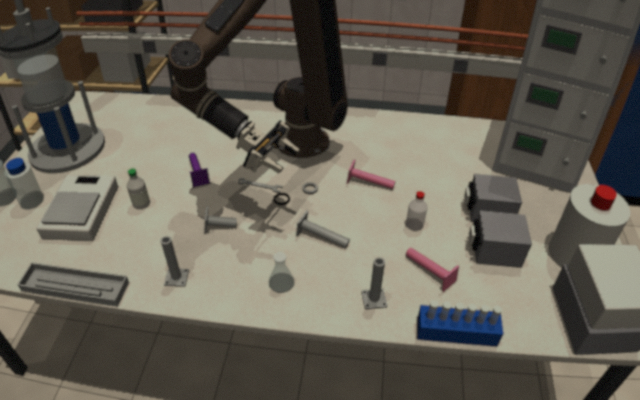

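Request:
play_rows([
  [-0.159,0.055,0,0.007,0.021,-0.015,1],
  [-0.159,0.055,0,0.007,0.021,-0.015,1],
  [-0.159,0.055,0,0.007,0.021,-0.015,1],
  [-0.159,0.055,0,0.007,0.021,-0.015,1],
  [-0.159,0.055,0,0.007,0.021,-0.015,1],
  [-0.159,0.055,0,0.007,0.021,-0.015,1],
  [-0.159,0.055,0,0.007,0.021,-0.015,1],
  [-0.159,0.055,0,0.007,0.021,-0.015,1],
  [-0.159,0.055,0,0.007,0.021,-0.015,1],
  [-0.159,0.055,0,0.007,0.021,-0.015,1],
  [0,0,0,0,0,0,1],
])

```text
t: 3.7
eef_pos: [0.5885, 0.2401, 0.1373]
ee_rot: [-3.089, -0.555, -1.915]
force: [-1.1, -1.4, -1.1]
width: 0.0875
```

```bash
cat > st.py <<'E'
from h import *
s=get_state()
for k in('t','q','eef_pos','ee_rot','force','width'):print(k,np.round(s[k],3))
a=np.array([.945,-.327,0]);al=np.radians(30);u=np.array([.3272,.945,0])
tz=-np.sin(al)*u-np.cos(al)*np.array([0,0,1]);y=-a;R=np.c_[np.cross(y,tz),y,tz]
T=tool(s);r=(Rn.from_matrix(R)*Rn.from_matrix(T[:3,:3]).inv()).as_rotvec();print("turn to grasp",r.round(3))
tcp=np.array([.5642,.1831,.0214]);print("shift to grasp",(tcp-T[:3,3]).round(4),"to back .1",(tcp-.1*tz-T[:3,3]).round(4))
E
python3 - <<'E'
from st import *
p,d=grab_frame("wrist");cv2.imwrite("pics/w1.png",p)
W=cloud("wrist",d,T).reshape(-1,3)
from fit import fit
x0=np.array([.5273,.0764,.0356,1.2375])
from fit import axes,sdf
dd=np.radians(6)
m=np.isfinite(W).all(1)&(W[:,2]>.012)&(W[:,2]<.09)
m[m]&=np.abs(sdf((W[m]-x0[:3])@axes(x0[3],dd),.18))<.015
Q=W[m];print(len(Q))
x,e=fit(Q[::5],.18,x0,dd);print(x.round(4),e)
E
```

```text
t 3.7
q [ 0.838  0.612 -0.038  0.253 -1.429 -1.269]
eef_pos [0.588 0.24  0.137]
ee_rot [-3.089 -0.555 -1.915]
force [-1.115 -1.445 -1.07 ]
width 0.087
turn to grasp [ 0.045  0.032 -0.016]
shift to grasp [-0.0243 -0.057  -0.1159] to back .1 [-0.0079 -0.0097 -0.0293]
8249
[0.5267 0.0776 0.0349 1.2354] 0.0004211009236326793
```

View pics/w1.png

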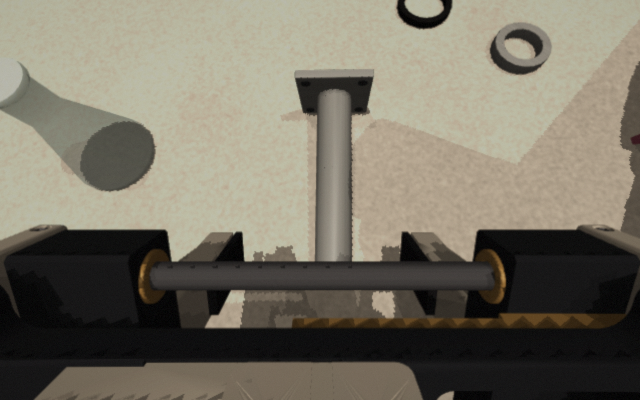

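The wrist view shows the tube at column 333, about midway between the fingers, with the foot plate at (335,90). Its fit agrees with the overview cameras to about 1 mm, so I'll approach.

Request:
play_rows([
  [0.022,0.016,-0.008,-0.004,-0.005,-0.015,1],
  [0.022,0.016,-0.008,-0.004,-0.005,-0.014,1],
  [0,0,0,-0.004,-0.012,-0.022,1],
  [0,0,0,-0.004,-0.012,-0.022,1],
  [0,0,0,0,0,0,1],
])

```text
t: 4.38
eef_pos: [0.5733, 0.2018, 0.0727]
ee_rot: [-3.136, -0.498, -1.915]
force: [-0.4, -0.0, 0.3]
width: 0.0877
```

```bash
python3 st.py
```

```text
t 4.375
q [ 0.787  0.613 -0.166  0.221 -1.255 -1.248]
eef_pos [0.573 0.202 0.073]
ee_rot [-3.136 -0.498 -1.915]
force [-0.396 -0.009  0.307]
width 0.088
turn to grasp [-0.022  0.013  0.008]
shift to grasp [-0.0091 -0.0187 -0.0513] to back .1 [0.0072 0.0286 0.0353]
```

Request:
play_rows([
  [-0.011,0.006,0.004,-0.004,-0.008,-0.02,1],
  [-0.011,0.006,0.004,-0.003,-0.007,-0.018,1],
  [0,0,0,-0.002,-0.004,-0.011,1],
  [0,0,0,0,0,0,1],
])

```text
t: 4.88
eef_pos: [0.5657, 0.1823, 0.025]
ee_rot: [-3.138, -0.517, -1.907]
force: [-0.3, -0.8, 0.7]
width: 0.0878
```

```bash
python3 st.py
```

```text
t 4.875
q [ 0.778  0.654 -0.238  0.244 -1.16  -1.267]
eef_pos [0.566 0.182 0.025]
ee_rot [-3.138 -0.517 -1.907]
force [-0.259 -0.848  0.703]
width 0.088
turn to grasp [-0.005  0.005  0.001]
shift to grasp [-0.0015  0.0008 -0.0036] to back .1 [0.0149 0.048  0.083 ]
```

Close enough, so I'll close the last 3 mm and then grip.

Request:
play_rows([
  [0,0,0,-0.0015,0.0005,-0.003,1],
  [0,0,0,0,0,0,0.3],
  [0,0,0,0,0,0,0.3],
  [0,0,0,0,0,0,0.3],
  [0,0,0,0,0,0,0.3],
  [0,0,0,0,0,0,0.3],
], grip_force=40)

```text
t: 5.62
eef_pos: [0.5652, 0.1843, 0.023]
ee_rot: [-3.136, -0.515, -1.907]
force: [0.3, -0.5, 0.1]
width: 0.0432
```

```bash
python3 st.py
```

```text
t 5.625
q [ 0.781  0.656 -0.24   0.244 -1.154 -1.27 ]
eef_pos [0.565 0.184 0.023]
ee_rot [-3.136 -0.515 -1.907]
force [ 0.345 -0.497  0.112]
width 0.043
turn to grasp [-0.007  0.008 -0.   ]
shift to grasp [-0.001  -0.0012 -0.0016] to back .1 [0.0154 0.046  0.085 ]
```

Request:
play_rows([
  [0,0,0,0,0,0,0.0],
  [0,0,0,0,0,0,0.0],
  [0,0,0,0,0,0,0.0],
], grip_force=40)

```text
t: 6.0
eef_pos: [0.5651, 0.1844, 0.023]
ee_rot: [-3.136, -0.515, -1.907]
force: [-0.7, 1.1, 0.3]
width: 0.0332
```

```bash
cat > arc.py <<'E'
from h import *
# remaining tool motion: rigid rotation about pivot, world axis a. args: total angle done so far assumed from tool rot
import sys
s=get_state();T=tool(s)
psi=1.2365;u=np.array([np.cos(psi),np.sin(psi),0]);up=np.array([0,0,1.]);a=np.cross(u,up)
P0=np.array([.5260,.0732,.001])
tz=T[:3,2];tilt=np.degrees(np.arctan2(tz@u,-tz[2]))
print("t",s["t"],"tcp",T[:3,3].round(4),"tool tilt",tilt.round(2),"side lean",tz@a,"F",s["force"].round(1),"M",s["moment"].round(2),"w",s["width"].round(4))
g=T[:3,3]-.003*tz-P0
print("grasp rel pivot: u %.4f a %.4f z %.4f  radius %.4f  elev %.2f deg"%(g@u,g@a,g[2],np.hypot(g@u,g[2]),np.degrees(np.arctan2(g[2],g@u))))
E
python3 arc.py
cat > plan.py <<'E'
from arc import *
import sys
# desired: TCP on circle about P0 from start; n rows of dth
dth=np.radians(float(sys.argv[1]));n=int(sys.argv[2]);p=T[:3,3]
for i in range(n):
    q=P0+Rn.from_rotvec(a*dth).apply(p-P0);print((a*dth).round(3),(q-p).round(4),q.round(4));p=q
E
python3 plan.py 6 16
```

```text
Traceback (most recent call last):
  File "arc.py", line 8, in <module>
    print("t",s["t"],"tcp",T[:3,3].round(4),"tool tilt",tilt.round(2),"side lean",tz@a,"F",s["force"].round(1),"M",s["moment"].round(2),"w",s["width"].round(4))
                                                                                                                                            ^^^^^^^^^^^^^^^^
AttributeError: 'float' object has no attribute 'round'
Traceback (most recent call last):
  File "plan.py", line 1, in <module>
    from arc import *
  File "arc.py", line 8, in <module>
    print("t",s["t"],"tcp",T[:3,3].round(4),"tool tilt",tilt.round(2),"side lean",tz@a,"F",s["force"].round(1),"M",s["moment"].round(2),"w",s["width"].round(4))
                                                                                                                                            ^^^^^^^^^^^^^^^^
AttributeError: 'float' object has no attribute 'round'
```

```bash
sed -i 's/s\["width"\].round(4)/round(s["width"],4)/' arc.py; python3 plan.py 6 16
```

```text
t 6.0 tcp [0.5651 0.1844 0.023 ] tool tilt -29.49 side lean 0.004805059400466147 F [-0.7  1.1  0.3] M [ 1.65 -0.59 -0.14] w 0.0332
grasp rel pivot: u 0.1194 a 0.0004 z 0.0246  radius 0.1219  elev 11.66 deg
[ 0.099 -0.034  0.   ] [-0.001  -0.0028  0.0122] [0.5641 0.1816 0.0352]
[ 0.099 -0.034  0.   ] [-0.0014 -0.004   0.0118] [0.5627 0.1777 0.0471]
[ 0.099 -0.034  0.   ] [-0.0018 -0.0051  0.0113] [0.561  0.1725 0.0584]
[ 0.099 -0.034  0.   ] [-0.0022 -0.0062  0.0107] [0.5588 0.1663 0.0691]
[ 0.099 -0.034  0.   ] [-0.0025 -0.0072  0.0099] [0.5563 0.1591 0.079 ]
[ 0.099 -0.034  0.   ] [-0.0028 -0.0082  0.0091] [0.5535 0.1509 0.0881]
[ 0.099 -0.034  0.   ] [-0.0031 -0.009   0.0081] [0.5503 0.1419 0.0962]
[ 0.099 -0.034  0.   ] [-0.0034 -0.0098  0.0071] [0.5469 0.1321 0.1033]
[ 0.099 -0.034  0.   ] [-0.0036 -0.0104  0.006 ] [0.5433 0.1217 0.1093]
[ 0.099 -0.034  0.   ] [-0.0038 -0.011   0.0048] [0.5395 0.1107 0.1141]
[ 0.099 -0.034  0.   ] [-0.004  -0.0114  0.0035] [0.5355 0.0993 0.1176]
[ 0.099 -0.034  0.   ] [-0.0041 -0.0117  0.0023] [0.5315 0.0877 0.1199]
[ 0.099 -0.034  0.   ] [-0.0041 -0.0118  0.001 ] [0.5274 0.0759 0.1209]
[ 0.099 -0.034  0.   ] [-0.0041 -0.0119 -0.0003] [0.5233 0.064  0.1205]
[ 0.099 -0.034  0.   ] [-0.0041 -0.0118 -0.0017] [0.5192 0.0523 0.1189]
[ 0.099 -0.034  0.   ] [-0.004  -0.0115 -0.0029] [0.5152 0.0407 0.1159]
```

Request:
play_rows([
  [0.05,-0.017,0,-0.0005,-0.0014,0.0063,0],
  [0.05,-0.017,0,-0.0005,-0.0014,0.0061,0],
  [0.05,-0.017,0,-0.0007,-0.002,0.006,0],
  [0.05,-0.017,0,-0.0007,-0.002,0.0058,0],
])

```text
t: 6.5
eef_pos: [0.5623, 0.1779, 0.0456]
ee_rot: [-3.139, -0.3, -1.904]
force: [0.9, -0.7, -1.4]
width: 0.0331
```

```bash
python3 plan.py 3 8
```

```text
t 6.5 tcp [0.5623 0.1779 0.0456] tool tilt -17.19 side lean 0.0030938816597045576 F [ 0.9 -0.7 -1.4] M [ 0.86 -0.5   0.05] w 0.0331
grasp rel pivot: u 0.1117 a -0.0000 z 0.0475  radius 0.1214  elev 23.05 deg
[ 0.049 -0.017  0.   ] [-0.0008 -0.0024  0.0057] [0.5615 0.1755 0.0514]
[ 0.049 -0.017  0.   ] [-0.0009 -0.0026  0.0056] [0.5606 0.1729 0.057 ]
[ 0.049 -0.017  0.   ] [-0.001  -0.0029  0.0054] [0.5596 0.17   0.0624]
[ 0.049 -0.017  0.   ] [-0.0011 -0.0032  0.0053] [0.5585 0.1668 0.0677]
[ 0.049 -0.017  0.   ] [-0.0012 -0.0034  0.0051] [0.5573 0.1634 0.0728]
[ 0.049 -0.017  0.   ] [-0.0013 -0.0037  0.0049] [0.556  0.1597 0.0777]
[ 0.049 -0.017  0.   ] [-0.0014 -0.0039  0.0047] [0.5547 0.1558 0.0824]
[ 0.049 -0.017  0.   ] [-0.0014 -0.0041  0.0045] [0.5532 0.1517 0.0868]
```

Request:
play_rows([
  [0.049,-0.017,0,-0.0008,-0.0022,0.006,0],
  [0.049,-0.017,0,-0.0009,-0.0025,0.0058,0],
  [0.049,-0.017,0,-0.001,-0.0028,0.0056,0],
  [0.049,-0.017,0,-0.0011,-0.0031,0.0054,0],
  [0.049,-0.017,0,-0.0012,-0.0034,0.0052,0],
  [0.049,-0.017,0,-0.0013,-0.0037,0.005,0],
  [0.049,-0.017,0,-0.0013,-0.0039,0.0048,0],
  [0.049,-0.017,0,-0.0014,-0.0041,0.0046,0],
])

```text
t: 7.5
eef_pos: [0.5516, 0.1485, 0.09]
ee_rot: [-3.137, 0.135, -1.904]
force: [0.1, -1.4, -4.0]
width: 0.0332
```

```bash
python3 plan.py 3 10; python3 -c "
from h import *
p,d=grab_frame('side');cv2.imwrite('pics/s2.png',cv2.resize(p[60:310,200:520],None,fx=2.4,fy=2.4))"
```

```text
t 7.5 tcp [0.5516 0.1485 0.09  ] tool tilt 7.74 side lean 0.004189565804639964 F [ 0.1 -1.4 -4. ] M [-0.93 -0.09  0.03] w 0.0332
grasp rel pivot: u 0.0791 a -0.0005 z 0.0920  radius 0.1214  elev 49.30 deg
[ 0.049 -0.017  0.   ] [-0.0016 -0.0045  0.004 ] [0.55   0.144  0.0941]
[ 0.049 -0.017  0.   ] [-0.0016 -0.0047  0.0038] [0.5484 0.1393 0.0979]
[ 0.049 -0.017  0.   ] [-0.0017 -0.0049  0.0035] [0.5467 0.1344 0.1014]
[ 0.049 -0.017  0.   ] [-0.0018 -0.005   0.0032] [0.545  0.1294 0.1046]
[ 0.049 -0.017  0.   ] [-0.0018 -0.0052  0.003 ] [0.5431 0.1242 0.1076]
[ 0.049 -0.017  0.   ] [-0.0019 -0.0053  0.0027] [0.5413 0.1189 0.1103]
[ 0.049 -0.017  0.   ] [-0.0019 -0.0055  0.0024] [0.5394 0.1134 0.1126]
[ 0.049 -0.017  0.   ] [-0.0019 -0.0056  0.0021] [0.5375 0.1078 0.1147]
[ 0.049 -0.017  0.   ] [-0.002  -0.0057  0.0018] [0.5355 0.1021 0.1165]
[ 0.049 -0.017  0.   ] [-0.002  -0.0057  0.0014] [0.5335 0.0964 0.1179]
```

View pics/s2.png

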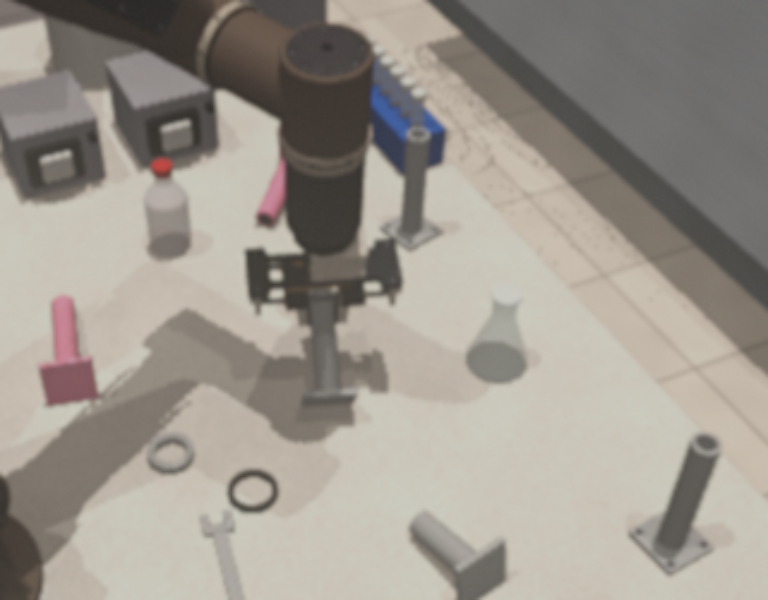

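The side view shows the leg gripped and part-way up, its foot near (328,398) at the bench. The flask at (497,340) and the short leg at (460,555) haven't been touched. I'll continue tipping.

Request:
play_rows([
  [0.049,-0.017,0,-0.0015,-0.0043,0.0042,0],
  [0.049,-0.017,0,-0.0016,-0.0046,0.0039,0],
  [0.049,-0.017,0,-0.0017,-0.0048,0.0036,0],
  [0.049,-0.017,0,-0.0018,-0.005,0.0033,0],
  [0.049,-0.017,0,-0.0018,-0.0052,0.003,0],
  [0.049,-0.017,0,-0.0019,-0.0053,0.0027,0],
  [0.049,-0.017,0,-0.0019,-0.0055,0.0024,0],
  [0.049,-0.017,0,-0.0019,-0.0056,0.0021,0],
])

```text
t: 8.55
eef_pos: [0.5338, 0.106, 0.1159]
ee_rot: [-3.134, 0.569, -1.905]
force: [-0.4, -0.8, -5.7]
width: 0.0332
```

```bash
python3 plan.py 3 12
```

```text
t 8.55 tcp [0.5338 0.106  0.1159] tool tilt 32.62 side lean 0.007038208041039157 F [-0.4 -0.8 -5.7] M [-2.64  1.    0.02] w 0.0332
grasp rel pivot: u 0.0319 a -0.0034 z 0.1174  radius 0.1217  elev 74.79 deg
[ 0.049 -0.017  0.   ] [-0.002  -0.0057  0.0016] [0.5318 0.1003 0.1175]
[ 0.049 -0.017  0.   ] [-0.002  -0.0058  0.0013] [0.5298 0.0945 0.1187]
[ 0.049 -0.017  0.   ] [-0.002  -0.0058  0.001 ] [0.5278 0.0886 0.1197]
[ 0.049 -0.017  0.   ] [-0.002  -0.0059  0.0006] [0.5257 0.0827 0.1203]
[ 0.049 -0.017  0.   ] [-0.0021 -0.0059  0.0003] [0.5237 0.0768 0.1206]
[ 0.049 -0.017  0.   ] [-0.0021 -0.0059 -0.    ] [0.5216 0.0709 0.1206]
[ 0.049 -0.017  0.   ] [-0.0021 -0.0059 -0.0004] [0.5196 0.065  0.1203]
[ 0.049 -0.017  0.   ] [-0.002  -0.0059 -0.0007] [0.5175 0.0591 0.1196]
[ 0.049 -0.017  0.   ] [-0.002  -0.0058 -0.001 ] [0.5155 0.0533 0.1186]
[ 0.049 -0.017  0.   ] [-0.002  -0.0058 -0.0013] [0.5135 0.0475 0.1173]
[ 0.049 -0.017  0.   ] [-0.002  -0.0057 -0.0016] [0.5115 0.0418 0.1156]
[ 0.049 -0.017  0.   ] [-0.002  -0.0056 -0.002 ] [0.5096 0.0362 0.1137]
```

Request:
play_rows([
  [0.049,-0.017,0,-0.0018,-0.0057,0.0016,0],
  [0.049,-0.017,0,-0.0018,-0.0058,0.0013,0],
  [0.049,-0.017,0,-0.0018,-0.0058,0.001,0],
  [0.049,-0.017,0,-0.0018,-0.0059,0.0006,0],
  [0.049,-0.017,0,-0.0018,-0.0059,0.0003,0],
  [0.049,-0.017,0,-0.0018,-0.0059,0.0,0],
  [0.049,-0.017,0,-0.0018,-0.0059,-0.0003,0],
  [0.049,-0.017,0,-0.0018,-0.0059,-0.0006,0],
])

```text
t: 9.55
eef_pos: [0.5171, 0.0558, 0.1193]
ee_rot: [-3.126, 0.995, -1.903]
force: [0.5, 1.2, -6.3]
width: 0.033
```

```bash
python3 plan.py 3 4; python3 -c "
from h import *
for n,c in(('side',(60,310,200,520)),('scene',(60,310,160,480))):
  p,d=grab_frame(n);np.save('pics/'+n+'3.npy',d);cv2.imwrite('pics/'+n+'3.png',cv2.resize(p[c[0]:c[1],c[2]:c[3]],None,fx=2.4,fy=2.4))"
```

```text
t 9.55 tcp [0.5171 0.0558 0.1193] tool tilt 57.04 side lean 0.014041298830864971 F [ 0.5  1.2 -6.3] M [-3.93  1.59  0.14] w 0.033
grasp rel pivot: u -0.0219 a -0.0028 z 0.1199  radius 0.1219  elev 100.34 deg
[ 0.049 -0.017  0.   ] [-0.002  -0.0058 -0.0012] [0.5151 0.05   0.1181]
[ 0.049 -0.017  0.   ] [-0.002  -0.0058 -0.0015] [0.5131 0.0442 0.1166]
[ 0.049 -0.017  0.   ] [-0.002  -0.0057 -0.0018] [0.5111 0.0385 0.1148]
[ 0.049 -0.017  0.   ] [-0.0019 -0.0056 -0.0021] [0.5091 0.033  0.1127]
```

View pics/side3.png

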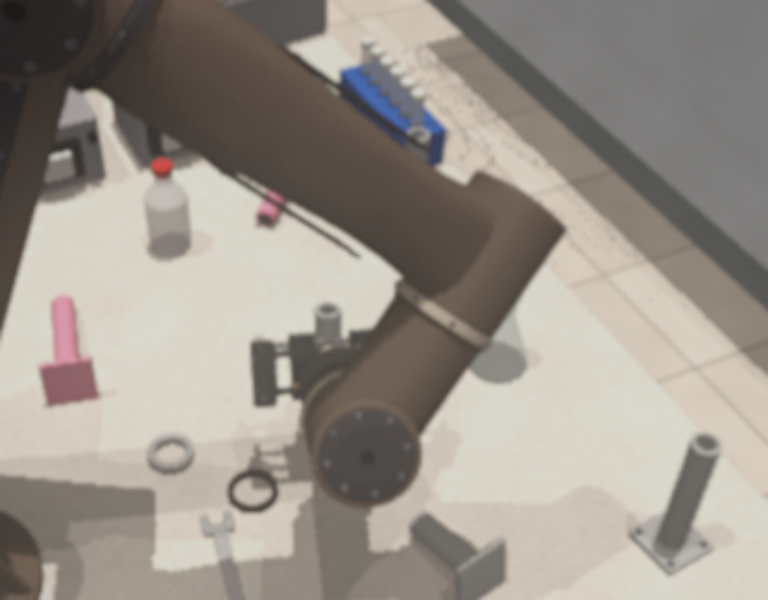

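View pics/scene3.png

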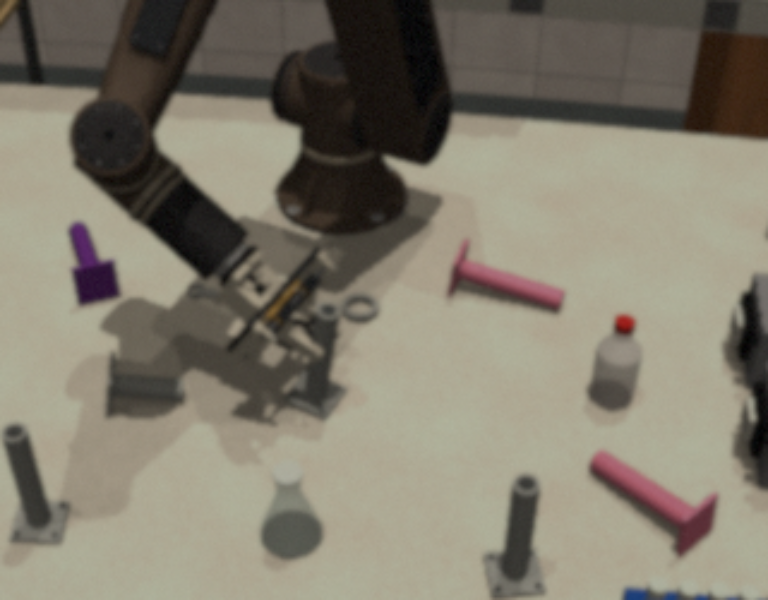

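Request:
play_rows([
  [0.049,-0.017,0,-0.002,-0.0058,-0.0012,0],
  [0.049,-0.017,0,-0.002,-0.0058,-0.0014,0],
  [0.049,-0.017,0,-0.002,-0.0057,-0.0016,0],
  [0,0,0,0,0,0,0],
])

```text
t: 10.15
eef_pos: [0.5121, 0.0367, 0.1154]
ee_rot: [-3.12, 1.152, -1.901]
force: [0.6, 2.5, 1.5]
width: 0.033
```

```bash
python3 arc.py
python3 - <<'E'
from h import *
from fit import sdf
p,d=grab_frame("scene");W=cloud("scene",d).reshape(-1,3)
cv2.imwrite("pics/sc4.png",cv2.resize(p[150:270,230:390],None,fx=4.5,fy=4.5,interpolation=cv2.INTER_CUBIC))
from scipy.optimize import least_squares
c=np.array([.513,.040,.003])
m=np.isfinite(W).all(1);W=W[m]
def loc(p,W):
    R=Rn.from_euler("xyz",[p[3],p[4],p[5]]).as_matrix();return (W-p[:3])@R
p0=np.r_[c,0,0,1.2365]
m=(np.abs(sdf(loc(p0,W),.18))<.012)&(W[:,2]>.006)&((W[:,2]<.075)|(W[:,2]>.155));Q=W[m];print(len(Q))
r=least_squares(lambda p:sdf(loc(p,Q),.18),p0,loss="soft_l1",f_scale=.002)
print(r.x.round(4),"tilt deg",np.degrees(np.arccos(Rn.from_euler("xyz",r.x[3:]).as_matrix()[2,2])),"err",np.abs(sdf(loc(r.x,Q),.18)).mean())
E
```

```text
t 10.15 tcp [0.5121 0.0367 0.1154] tool tilt 66.03 side lean 0.01815271848454265 F [0.6 2.5 1.5] M [-1.8   0.96  0.17] w 0.033
grasp rel pivot: u -0.0418 a -0.0012 z 0.1156  radius 0.1229  elev 109.87 deg
393
[ 5.1320e-01  3.6500e-02  1.2000e-03 -7.7000e-03 -2.9000e-03  1.2973e+00] tilt deg 0.4729035498512442 err 0.0019441852963146913
```

View pics/sc4.png

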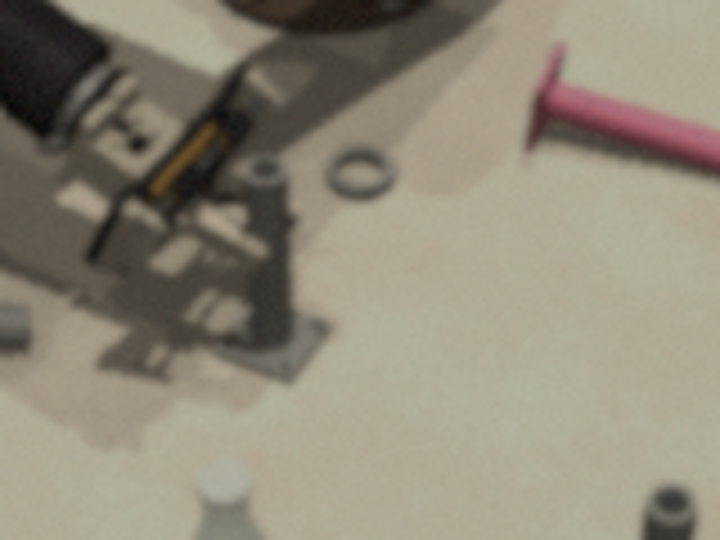

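The leg is upright (0.5°) and the bench is carrying it. I'll release.

Request:
play_rows([
  [0,0,0,0,0,0,0.5],
  [0,0,0,0,0,0,0.8],
  [0,0,0,0,0,0,1],
  [0,0,0,0,0,0,1],
  [0,0,0,0,0,0,1],
  [0,0,0,0,0,0,1],
])

```text
t: 10.95
eef_pos: [0.5124, 0.0371, 0.1163]
ee_rot: [-3.106, 1.145, -1.886]
force: [0.3, -0.4, -0.3]
width: 0.0858
```

```bash
python3 arc.py;python3 -c "
from h import *
p,d=grab_frame('scene');cv2.imwrite('pics/sc5.png',cv2.resize(p[150:270,230:390],None,fx=4.5,fy=4.5,interpolation=cv2.INTER_CUBIC))"
```

```text
t 10.95 tcp [0.5124 0.0371 0.1163] tool tilt 65.62 side lean 0.017816762885168293 F [ 0.3 -0.4 -0.3] M [-2.81  0.99 -0.05] w 0.0858
grasp rel pivot: u -0.0413 a -0.0011 z 0.1165  radius 0.1236  elev 109.50 deg
```

View pics/sc5.png

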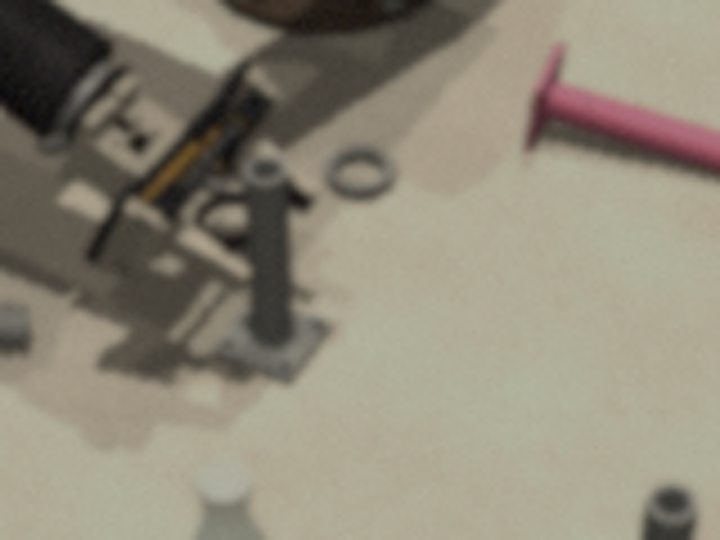

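The leg stands free between the open fingers. I'll back off along the tool axis.

Request:
play_rows([
  [0,0,0,-0.0045,-0.013,0.006,1],
  [0,0,0,-0.0075,-0.0215,0.0105,1],
  [0,0,0,-0.0075,-0.0215,0.0105,1],
  [0,0,0,-0.0075,-0.0215,0.0105,1],
  [0,0,0,-0.005,-0.015,0.03,1],
  [0,0,0,-0.003,-0.01,0.04,1],
  [0,0,0,0,0,0.03,1],
  [0,0,0,0,0,0,1],
])

```text
t: 12.0
eef_pos: [0.4718, -0.0792, 0.2617]
ee_rot: [-3.104, 1.139, -1.889]
force: [-0.7, -0.8, 0.6]
width: 0.0877
```

```bash
python3 arc.py
python3 - <<'E'
from h import *
from fit import *
P={}
for n in("scene","side"):
    p,d=grab_frame(n);cv2.imwrite(f"pics/{n}6.png",p);P[n]=cloud(n,d).reshape(-1,3)
def loc(p,W):
    return (W-p[:3])@Rn.from_euler("xyz",p[3:6]).as_matrix()
for n,W in P.items():
    W=W[np.isfinite(W).all(1)]
    p0=np.array([.513,.037,.001,0,0,1.2365])
    Q=W[(np.abs(sdf(loc(p0,W),.18))<.012)&(W[:,2]>.006)]
    if len(Q)>50:
        r=least_squares(lambda p:sdf(loc(p,Q),.18),p0,loss="soft_l1",f_scale=.002)
        print(n,len(Q),r.x.round(4),"tilt",np.degrees(np.arccos(Rn.from_euler("xyz",r.x[3:]).as_matrix()[2,2])).round(2))
    x0=np.array([.5611,-.2656,.0365,1.7651]);dd=np.arcsin(.018/.108)
    Q=W[(W[:,2]>.012)];Q=Q[np.abs(sdf((Q-x0[:3])@axes(x0[3],dd),.11))<.012]
    if len(Q)>50:print(n,"short",len(Q),fit(Q,.11,x0,dd)[0].round(4))
E
```

```text
t 12.0 tcp [ 0.4718 -0.0792  0.2617] tool tilt 65.3 side lean 0.02316571152147788 F [-0.7 -0.8  0.6] M [-2.84  1.02  0.02] w 0.0877
grasp rel pivot: u -0.1645 a -0.0013 z 0.2619  radius 0.3093  elev 122.13 deg
scene 565 [ 5.1260e-01  3.6200e-02  9.0000e-04 -3.2000e-03  9.0000e-04  1.2772e+00] tilt 0.19
scene short 344 [ 0.5611 -0.2619  0.0357  1.7891]
side 245 [5.1260e-01 3.5100e-02 8.0000e-04 9.0000e-04 1.0300e-02 1.3179e+00] tilt 0.59
side short 350 [ 0.5615 -0.2674  0.037   1.7824]
```

View pics/scene6.png

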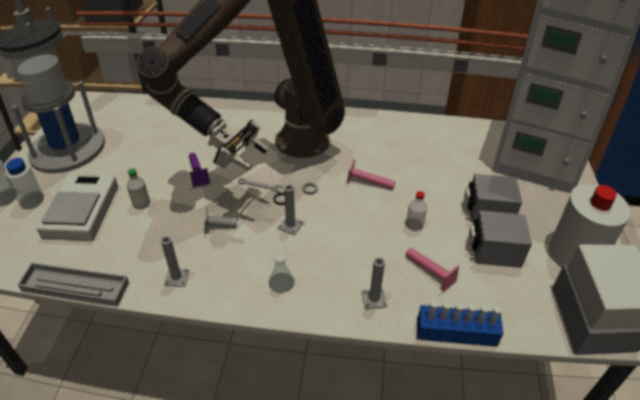

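View pics/side6.png

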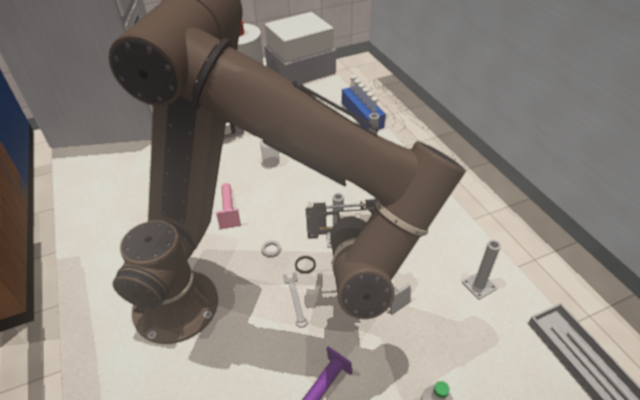

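The longer leg stands upright at scene pixel (290,212). The short leg at (220,222) and the flask at (280,272) are where they were, and the gripper is well clear. I'll hand it in.

```bash
python3 -c "
from station import *
print(get_state()['qd'].round(3)); print(job_done())"
```

```text
[ 0.012  0.03  -0.021 -0.009  0.01   0.005]
the job is handed in; nothing more can be done
None
```

The longer leg is standing upright on its foot and released, and the job is handed in at about 12 s of the 38 s allowed; no verdict was reported.

I gripped the leg about 115 mm up the tube and tipped it through about 96° around its lower foot edge. Once the wrist force showed the bench was carrying it, I let go and backed off.

**Last checks:**
- **Longer leg:** fits to the scene and side camera depth put it 0.2° and 0.6° off vertical. Its foot is on the bench, about 55 mm from where it started. I did not measure its speed. The fits show it upright about 1 s after release.
- **Shorter leg:** its fitted position is within about 3 mm of the first measurement.
- **Flask:** still standing in the final scene view. The arm hid it from the side camera, so I checked it only by eye in that one picture.
- **Robot:** the gripper is open and about 0.19 m from the leg, with about 1 N on the wrist, which is noise level.

During the tip the wrist force reached about 6 N. For part of that time the gripper carried the leg's whole weight, so the foot edge may have been very slightly off the bench. By the tool's path that was about a millimetre, far below the 75 mm limit.

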